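Brush out the tall steel beaker

ROBOT

A 7-joint arm with a two-finger parallel gripper is mounted at the origin on the work surface. World frame = base frame: x ahead of the robot, y to its left, z up, the work surface at z = 0. Lengths are in m, angles in degrees, forces in N, time in s.
With the tool pointing down it reaches from about 0.4 to 0.9 m from the base axis. Payload 5.6 kg.
Tool frame: the origin (TCP) lies between the finger pads; the fingertips stand 17 mm ahead of it and the grasp point (between the pads) lies 2 mm behind it; z points along the fingers, y is the line along which they close (so a half turn about z gives the same grasp; the last joint's range is limited). The gripper opens to 92 mm and grips with 3 to 60 N. Pads are 20 mm wide; open, the fingers measure 128 mm over their backs; the gripper's body (75 mm by 189 mm) begins 69 mm behind the grasp point.
Start: joints at [-66.578, 26.786, -0.665, 91.828, 0.344, 61.387, -3.226], TCP at [0.284, 0.585, 0.232] pointing down, gripper open.
Joint ranges: [-144.91, 144.91], [-17.63, 115.5], [-89.93, 88.59], [15.96, 139.68], [-74.01, 254.01], [8.47, 105.57], [-167.45, 167.45]. Speed limits (degrees/s): [147.25, 147.25, 180, 180, 180, 180, 180].

INTERFACE

Orientations are given as [roll, pitch, yaw] about the fixed x, y, z axes, in that order (R = Rz(yaw) Ry(pitch) Rx(roll)).
In Python, from bench import manip, viewer, order, nets gives the robot as it stands. The module is installed in compiled form; this text tells all that it offers.
- The arm moves only by the shell command python3 -m handwheel 'ROWS' [OPENING] [FORCE]. ROWS is JSON, a list that holds one entry, the list of rows, each a list of 6 numbers: the shift along the tool's x, y, z scaled (see below), then the turn, a rotation vector about the tool's x, y, z scaled (see below). A call has 1 to 10 rows; each row is the pose to reach, as a shift and turn from the pose commanded when the call began, along the tool's axes at that moment; what a row does not reach only later rows make up. The controller multiplies each number of a shift by 0.1 m and each number of a turn by 30 degrees. A row lasts 1/8 s, in which the tool goes at most 62.5 mm and 10.7 degrees, less where a joint would pass 70% of its speed; a pose out of reach is approached as far as the arm can. A call with a number of a shift or a turn outside -1 to 1 is refused whole. A call with a gripper value outside its range is refused whole. OPENING is the finger opening in mm, from 0 to 91.9, set as the call begins (- or left out, the last holds). The fingers move at their own pace and stop on an object; FORCE is the grip in N (left out, the last holds). Time passes only in rows, so rows that repeat a pose let the fingers close. It gives the time, the measured TCP pose, the force, the opening and the grip force at its end, in the units of the state.
- manip.read_state(): the state, without advancing time (a new reading comes with each control period).
- viewer.capture(name): name is "side" or "top" or "wrist"; returns the picture (480x640x3 uint8, red, green, blue); there is no depth.
- viewer.camera_info(name): a dict with "K" (3x3 intrinsics, pixels), "k1" (the pictures are not rectified: a ray, as slopes to the right and down, at radius r is drawn at 1 + k1 r^2 times it, then the intrinsics apply), "rvec" (rotation vector, rad) and "tvec" (3), from world to camera coordinates, as OpenCV has them. Camera axes: x right, y down, z forward; pixel columns grow to the right and rows downward; lengths in m; the calibration is good to about 2 mm. A picture is of the moment at which its call begins: read the wrist's pose just before it. camera_info takes no time and is no camera call; for the wrist camera it gives the pose at the moment of the call.
- order.job_done(): hands the job in; it is judged then, once.
Trained networks look in the newest picture that a camera, given by its name, has taken for a name from the list of things; names that differ only in an ending like _2 or _b are one class to them, and where a whole thing is asked for, a point or a joint stands for the part that bears it (a point fixed in the world has none). Each returns a list of dicts, best first, with "score" (0 to 1); they miss things now and then, are a little off and sometimes report something else, mostly with a low value. They report only what shows in the picture. A call takes as long as a camera call. They do not tell look-alikes from the thing itself.
- nets.find_in(camera, name): "rect" ([left, top, right, bottom] as shares, 0 to 1, of the picture: columns of its width, rows of its height, round what is visible of it).
- nets.outline_of(camera, name): "region" (480x640 bool, what is visible of it) and "rect" ([left, top, right, bottom] as shares, 0 to 1, of the picture: columns of its width, rows of its height, round what is visible of it).
The state is a dict: "time": time; "joint_pos": joint angles; "joint_velocities": joint speeds; "joint_torque": joint torques, N m; "ee_pos": TCP position; "eef_rot": TCP orientation; "force": force on the tool from outside, world axes, zero at the start; "ft_torque": the same for the moment, N m; "grip_width": opening from 0.0 (shut) to 1.0 (fully open); "grip_force": force on a finger pad.
Only numpy, scipy, OpenCV 4.12 (cv2) and the standard library are available. Lean on these libraries where they do the work, as an engineer would, in place of code of your own. Each camera call takes 0.05 s, during which the arm holds its last target. There are 200 camera calls.

TASK

Draw the long brush out from under the low wooden riser and scrub the inside of the tall narrow steel beaker, where it stands, with three full strokes: each time gently down until you feel the tip touch the bottom, and between them up until about half of the bristles stand above the rim. Then lay the whole brush flat on the cork mat. Do not tip or shift the beaker, and leave the pot, the bottle and the tub where they are.

Things in the scene. Friction and masses are not known exactly. Their poses are not given: they have to be found in the camera images.
- brush: Long brush, 255 mm, about 70 g, lying flat at the start. Origin on its axis where handle and stem meet; +x runs along the axis to the bristles. Square wooden handle 22 x 22 mm, from x -120 to 0 mm; round steel stem, 10 mm thick, x 0 to 75; stiff round dark bristle head, 22 mm thick, x 75 to 135. The handle starts pushed in under the riser; only the bristles and part of the stem stick out.
- brush_tip (a point): Centre of the flat end of the bristles, 135 mm from the brush's origin along its +x.
- brush_end (a point): Centre of the handle's butt end, 120 mm from the brush's origin along its -x.
- beaker: The tall narrow open steel beaker, loose, upright: 46 mm across, 110 mm high, wall 3 mm (40 mm across inside), floor 4 mm thick. Origin at the centre of its underside, z up.
- mat: Flat brown cork mat fixed to the bench, 130 mm (x) by 340 mm (y, its long axis), 2 mm thick. Origin at the centre of its underside.
- riser: Low wooden riser, fixed, open in front (its -x side): 160 mm deep (x), 300 mm wide (y), side panels 14 mm thick, back closed by a 12 mm panel, underside of its board 50 mm and top 64 mm above the bench. A blue box of small drawers and jars stand on its rear half, up to 135 mm above the bench. Origin on the bench under its centre.
- pot: Bystander: wide squat open steel pot, 84 mm across, 60 mm high; origin at the centre of its underside.
- bottle: Bystander: amber bottle with black cap, 58 mm across, about 150 mm high; origin at the centre of its underside.
- tub: Bystander: small clear tub with white lid, 64 mm across, 45 mm high; origin at the centre of its underside.
Mind the look-alikes: they are no part of the job. What is shaped like the beaker but green or red is not meant.

How it is judged:
By the outcome, as a careful person would: the job done as asked, in the order asked, and still so for the second after the job is handed in, with the robot touching nothing.
It also fails if it takes over 72 s, if anything falls off the work surface, if the arm or the gripper's body presses on something with over 40 N, if the wrist force passes 120 N, or if a joint passes its speed limit or range.

## Working session

There is one attempt and no reset: what is moved stays moved. The work goes in short steps, Python scripts to look and compute and a shell command to move; the robot and the scene stay as the last step left them, time stands still between calls to the robot, and variables do not carry over. Pictures are saved under pics/ and viewed, at most 13 in all, crops included, and the job is handed in when it is done.

```bash
mkdir -p pics; ls; python3 - <<'E'
from bench import manip, viewer, order, nets
import cv2, numpy as np
print(manip.read_state())
for n in ["side","top"]:
    im=viewer.capture(n); cv2.imwrite(f"pics/{n}0.png",im[:,:,::-1])
    ci=viewer.camera_info(n); print(n,{k:np.round(v,4).tolist() for k,v in ci.items()})
    for t in ["brush","beaker","mat","riser"]:
        print(n,t,[(round(d["score"],2),np.round(np.array(d["rect"])*[640,480,640,480]).tolist()) for d in nets.find_in(n,t)][:4])
E
```

```text
pics
{'time': 0.0, 'joint_pos': array([-66.57489128,  26.836319  ,  -0.66570894,  91.87978237,
         0.34488019,  61.38652514,  -3.22690893]), 'joint_velocities': array([-0.09626068,  0.01731585,  0.04978464,  0.02811039, -0.07416148,
       -0.00790469, -0.03092661]), 'joint_torque': array([-2.88914325e-04, -5.20564413e+01, -1.26154374e-02, -2.43745780e+01,
       -5.66297479e-02,  1.71654217e-02,  1.60472969e-04]), 'ee_pos': array([0.28362572, 0.58424867, 0.23064495]), 'eef_rot': array([-1.79899632e+02,  7.60650647e-03,  1.54107700e+02]), 'force': array([-0.16955351, -0.34801236,  0.3660405 ]), 'ft_torque': array([ 0.00738171, -0.00685816,  0.03689454]), 'grip_force': 0.0, 'grip_width': 0.9977213941773267}
side {'K': [[530.7031, 0.0, 321.2667], [0.0, 530.7031, 240.0471], [0.0, 0.0, 1.0]], 'k1': -0.0386, 'rvec': [2.1092, -0.3414, 0.1621], 'tvec': [-0.5913, 0.1811, 0.7949]}
side brush [(0.9, [238.0, 213.0, 319.0, 232.0]), (0.53, [215.0, 179.0, 248.0, 203.0])]
side beaker [(0.84, [335.0, 242.0, 368.0, 315.0]), (0.8, [354.0, 276.0, 389.0, 354.0]), (0.6, [415.0, 278.0, 451.0, 358.0])]
side mat [(0.94, [176.0, 227.0, 277.0, 348.0])]
side riser [(0.93, [302.0, 146.0, 417.0, 273.0])]
top {'K': [[508.8376, 0.0, 323.2907], [0.0, 508.8376, 241.2273], [0.0, 0.0, 1.0]], 'k1': -0.0321, 'rvec': [2.1451, -2.2013, 0.1114], 'tvec': [0.0579, 0.6367, 1.096]}
top brush [(0.58, [245.0, 232.0, 263.0, 300.0])]
top beaker [(0.82, [370.0, 225.0, 399.0, 252.0]), (0.78, [424.0, 186.0, 457.0, 213.0]), (0.66, [408.0, 221.0, 443.0, 248.0]), (0.17, [244.0, 234.0, 261.0, 301.0])]
top mat [(0.87, [237.0, 298.0, 390.0, 360.0])]
top riser [(0.87, [197.0, 156.0, 342.0, 242.0])]
```

View pics/side0.png

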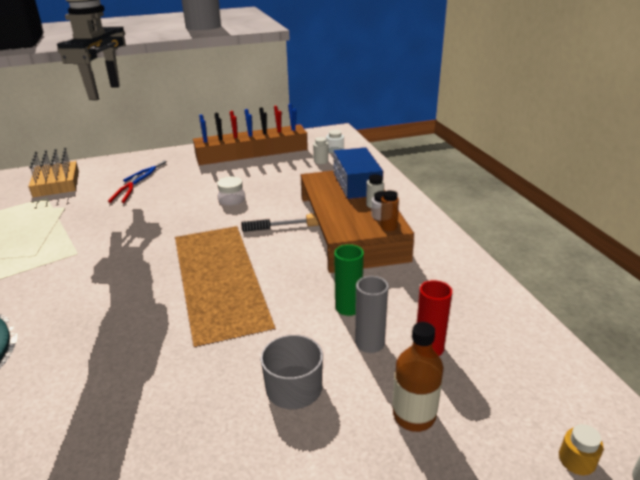

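View pics/top0.png

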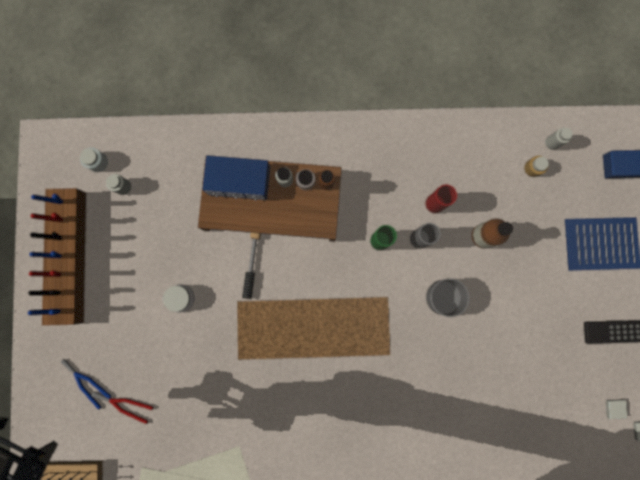

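The top view shows the brush at about (248,290) to (258,235), with its bristles toward the robot. The steel beaker is at (425,236), with green to its left and red behind it. In the side view the steel beaker is at (371,314), the bottle at (418,385) and the mat around (225,285).

```bash
cat > h.py <<'E'
from bench import manip, viewer, order, nets
import cv2, numpy as np
from scipy.optimize import least_squares, minimize
from scipy.spatial.transform import Rotation as Ro
def cam(n): return viewer.camera_info(n)
def proj(ci,P):
    P=np.atleast_2d(P).astype(float); d=np.array([ci["k1"],0,0,0,0.])
    return cv2.projectPoints(P,np.array(ci["rvec"],float),np.array(ci["tvec"],float),np.array(ci["K"]),d)[0][:,0]
def onplane(ci,uv,z):
    uv=np.array(uv,float).reshape(-1,1,2)
    s=cv2.undistortPoints(uv,np.array(ci["K"]),np.array([ci["k1"],0,0,0,0.]))[:,0]
    R=cv2.Rodrigues(np.array(ci["rvec"],float))[0]; C=-R.T@np.array(ci["tvec"]).ravel()
    D=np.c_[s,np.ones(len(s))]@R
    return (C+D*((z-C[2])/D[:,2])[:,None])
def hull_mask(ci,P):
    m=np.zeros((480,640),np.uint8); cv2.fillConvexPoly(m,cv2.convexHull(proj(ci,P).astype(np.float32)).astype(np.int32),1); return m
def cyl(x,y,r,z0,z1):
    a=np.linspace(0,2*np.pi,24); return np.array([[x+r*np.cos(t),y+r*np.sin(t),z] for z in (z0,z1) for t in a])
def bbox(uv): return np.r_[uv.min(0),uv.max(0)]
def fitcyl(obs,r,h,x0):  # obs: list of (ci,rect px)
    f=lambda p:np.concatenate([bbox(proj(ci,cyl(p[0],p[1],r,0,h)))-b for ci,b in obs])
    s=least_squares(f,x0); return s.x,f(s.x)
PX=np.array([640,480,640,480])
def st():
    s=manip.read_state(); print("t",round(s["time"],2),"p",np.round(s["ee_pos"],4),"rpy",np.round(s["eef_rot"],1),"F",np.round(s["force"],1),"g",round(s["grip_width"]*92,1),round(s["grip_force"],1),"q",np.round(s["joint_pos"],0)); return s
E
python3 - <<'E'
from h import *
T,S=cam("top"),cam("side")
top=np.load if 0 else None
beak=[(T,np.array([408.,221,443,248])),(S,np.array([354.,276,389,354]))]
print("beaker",fitcyl(beak,.023,.11,onplane(T,[425,236],.1)[0,:2]))
print("green",fitcyl([(T,np.array([370.,225,399,252])),(S,np.array([335.,242,368,315]))],.023,.11,onplane(T,[384,238],.1)[0,:2])[0])
print("red",onplane(T,[440,197],.1),"bottle",onplane(T,[490,232],.1),"pot",onplane(T,[447,297],.05),'tub',onplane(T,[178,298],.04))
print("mat",onplane(T,[[237,303],[387,297],[391,355],[239,360]],.002))
print("riser front",onplane(T,[[200,230],[338,238]],.064))
print("brush tip,bristle base,handle",onplane(T,[[248,299],[251,273],[257,236]],.011))
print("brush tip side",onplane(S,[[243,226],[270,224],[312,221]],.011))
E
```

```text
beaker (array([ 0.64188191, -0.17969246]), array([ 2.0879823 ,  0.85142305, -1.59986666,  0.36148141,  1.06236633,
       -0.26509329, -0.28256231, -0.42609368]))
green [ 0.64174302 -0.08908935]
red [[ 0.71832135 -0.20589539  0.1       ]] bottle [[ 0.64164831 -0.30734552  0.1       ]] pot [[ 0.50817695 -0.22256367  0.05      ]] tub [[0.52100856 0.36110001 0.04      ]]
mat [[ 0.5063422   0.2387933   0.002     ]
 [ 0.51102298 -0.0988194   0.002     ]
 [ 0.38216597 -0.10299857  0.002     ]
 [ 0.38005265  0.2357718   0.002     ]]
riser front [[0.66589899 0.30688282 0.064     ]
 [0.64090569 0.00982165 0.064     ]]
brush tip,bristle base,handle [[0.51477158 0.21264114 0.011     ]
 [0.57255978 0.20519491 0.011     ]
 [0.65563697 0.19061454 0.011     ]]
brush tip side [[0.52091181 0.21499254 0.011     ]
 [0.57542507 0.20411768 0.011     ]
 [0.66093755 0.18662461 0.011     ]]
```

```bash
for i in 1; do
python3 -m handwheel '[[[-0.3,-0.14,0.05,0,0,-0.1],[-0.6,-0.27,0.13,0,0,-0.2],[-0.92,-0.41,0.2,0,0,-0.27]]]' 91 10
python3 -m handwheel '[[[-0.3,-0.14,0.05,0,0,-0.1],[-0.6,-0.27,0.13,0,0,-0.2],[-0.92,-0.41,0.2,0,0,-0.27]]]'
done
cat >> h.py <<'E'
def plan(target,n=1,R=None):
    s=st(); R=Ro.from_euler("xyz",s["eef_rot"],degrees=True)
    print("shift units",np.round(R.inv().apply(np.array(target)-s["ee_pos"])/0.1,3)); print("toolaxes\n",np.round(R.as_matrix(),3))
def turn(Rt):
    s=manip.read_state(); R=Ro.from_euler("xyz",s["eef_rot"],degrees=True)
    print("turn units",np.round((R.inv()*Rt).as_rotvec(degrees=True)/30,3))
def down(a): # tool down, closing axis (tool y) at world angle a deg
    y=np.array([np.cos(np.radians(a)),np.sin(np.radians(a)),0]); z=np.array([0,0,-1.]); return Ro.from_matrix(np.c_[np.cross(y,z),y,z])
E
python3 -c "
from h import *
plan([.607,.198,.12]); turn(down(80))"
```

```text
time: 0.88
ee_pos: [0.3491, 0.507, 0.2114]
eef_rot: [180.0, 0.0, 162.3]
force: [0.1, 0.0, 0.3]
grip_width: 0.993
grip_force: 0.0
time: 1.25
ee_pos: [0.4244, 0.44, 0.1915]
eef_rot: [180.0, 0.0, 170.4]
force: [-0.0, 0.5, 0.6]
grip_width: 0.99
grip_force: 0.0
t 1.25 p [0.4244 0.44   0.1915] rpy [180.    0.  170.4] F [-0.   0.5  0.6] g 91.1 0.0 q [-48.  26.  -1. 100.   1.  55.  31.]
shift units [-2.204 -2.082  0.714]
toolaxes
 [[-0.986  0.167  0.   ]
 [ 0.167  0.986  0.   ]
 [-0.     0.    -1.   ]]
turn units [0.001 0.    0.014]
```

```bash

python3 -m handwheel '[[[-0.25,-0.23,0.08,0,0,0],[-0.5,-0.46,0.16,0,0,0],[-0.74,-0.69,0.24,0,0,0]]]' >/dev/null
python3 -m handwheel '[[[-0.25,-0.23,0.08,0,0,0],[-0.5,-0.46,0.16,0,0,0],[-0.74,-0.69,0.24,0,0,0]]]' >/dev/null
python3 -m handwheel '[[[-0.25,-0.23,0.08,0,0,0],[-0.5,-0.46,0.16,0,0,0],[-0.74,-0.69,0.24,0,0,0],[-0.74,-0.69,0.24,0,0,0]]]' 
python3 - <<'E'
from h import *
st(); ci=cam("wrist"); im=viewer.capture("wrist"); cv2.imwrite("pics/w1.png",im[:,:,::-1])
o=nets.outline_of("wrist","brush")
for d in o[:2]:
    m=d["region"].astype(np.uint8); print(d["score"],np.round(d["rect"]*PX),m.sum())
    v,u=np.nonzero(m); P=onplane(ci,np.c_[u,v],.011)[:,:2]; c=P.mean(0); w,V=np.linalg.eigh(np.cov(P.T)); print("c",c,"ang",np.degrees(np.arctan2(V[1,1],V[0,1])),"ext",((P-c)@V[:,1]).min(),((P-c)@V[:,1]).max(), V[:,1])
E
```

```text
time: 2.5
ee_pos: [0.6091, 0.1955, 0.1189]
eef_rot: [-179.9, 0.0, 170.0]
force: [-0.9, 0.0, 0.4]
grip_width: 0.991
grip_force: 0.0
t 2.5 p [0.6091 0.1955 0.1189] rpy [-179.9    0.   170. ] F [-0.9  0.   0.4] g 91.2 0.0 q [-22.  33.   2.  98.  -1.  49.  60.]
0.93 [297. 104. 335. 345.] 5984
c [0.5868179  0.20495858] ang 171.40679359464863 ext -0.09590047162538698 0.07171034029451487 [-0.9887741  0.1494181]
```

View pics/w1.png

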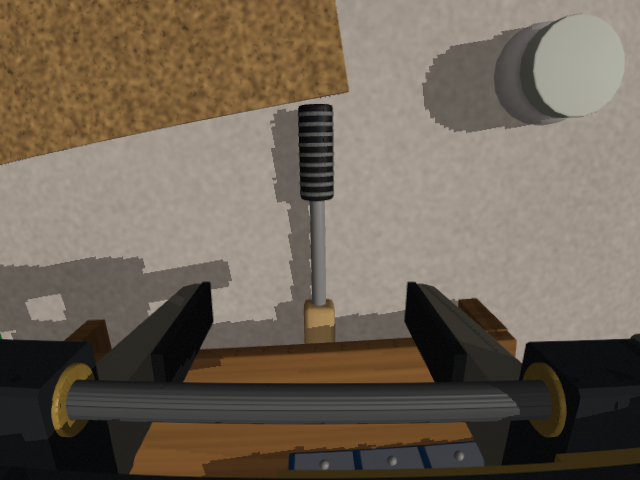

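The wrist view shows the bristle tip at (316,104), the stem from row 199 to 303, and the handle going in under the riser. The brush is centred between the fingers. I'll descend on the stem.

```bash

python3 -m handwheel '[[[0.1,0.05,0.25,0,0,-0.04],[0.12,0.06,0.5,0,0,-0.04],[0.12,0.06,0.75,0,0,-0.04],[0.12,0.06,0.9,0,0,-0.04],[0.12,0.06,0.99,0,0,-0.04],[0.12,0.06,0.99,0,0,-0.04]]]' 
python3 -m handwheel '[[[0,0,0,0,0,0],[0,0,0,0,0,0],[0,0,0,0,0,0],[0,0,0,0,0,0],[0,0,0,0,0,0],[0,0,0,0,0,0]]]' 0 25
python3 -m handwheel '[[[0,0,0,0,0,0],[0,0,0,0,0,0],[0,0,-0.04,0,0,0],[0,0,-0.08,0,0,0]]]' 0 25
```

```text
time: 3.35
ee_pos: [0.5967, 0.2074, 0.0205]
eef_rot: [-180.0, -0.0, 171.5]
force: [0.5, 0.6, -0.4]
grip_width: 0.991
grip_force: 0.0
time: 4.1
ee_pos: [0.5969, 0.2071, 0.0206]
eef_rot: [-180.0, -0.0, 171.5]
force: [0.6, 0.7, 0.7]
grip_width: 0.357
grip_force: 0.0
time: 4.6
ee_pos: [0.5969, 0.2071, 0.0288]
eef_rot: [-180.0, -0.0, 171.5]
force: [-0.3, 0.4, -0.7]
grip_width: 0.095
grip_force: 25.0
```

```bash

python3 -m handwheel '[[[0,0,0,0,0,0],[0,0,0,0,0,0],[0,0,0,0,0,0],[0,0,0.04,0,0,0],[0,0,0.09,0,0,0],[0,0,0.09,0,0,0]]]' 30 25
python3 -m handwheel '[[[0,0,0,0,0,0],[0,0,0,0,0,0],[0,0,0,0,0,0],[0,0,0,0,0,0],[0,0,0,0,0,0],[0,0,0,0,0,0]]]' 0 25
```

```text
time: 5.35
ee_pos: [0.5964, 0.2069, 0.0188]
eef_rot: [-180.0, -0.1, 171.5]
force: [0.7, -0.6, 0.3]
grip_width: 0.329
grip_force: 0.0
time: 6.1
ee_pos: [0.597, 0.2071, 0.0197]
eef_rot: [180.0, 0.0, 171.5]
force: [0.5, -0.4, -0.0]
grip_width: 0.099
grip_force: 25.0
```

```bash

python3 -m handwheel '[[[0,0,-0.06,0,0,0],[0,0,-0.12,0,0,0],[0.2,0,-0.12,0,0,0],[0.4,0,-0.12,0,0,0],[0.6,0,-0.12,0,0,0],[0.8,0,-0.12,0,0,0]]]' 
python3 -m handwheel '[[[0.2,0,0,0,0,0],[0.4,0,0,0,0,0],[0.6,0,-0.2,0,0,0],[0.75,0,-0.5,0,0,0],[0.8,0,-0.7,0,0,0]]]' 
python3 - <<'E'
from h import *
st(); ci=cam("wrist"); im=viewer.capture("wrist"); T=viewer.capture("top"); cv2.imwrite("pics/c2.png",np.hstack([cv2.resize(im,(400,300)),cv2.resize(T,(400,300))])[:,:,::-1])
plan([.48,.114,.09]); turn(down(0))
E
```

```text
time: 6.85
ee_pos: [0.5174, 0.2191, 0.0321]
eef_rot: [180.0, 0.0, 171.5]
force: [-0.1, -0.6, -0.8]
grip_width: 0.099
grip_force: 25.0
time: 7.48
ee_pos: [0.4381, 0.2312, 0.1032]
eef_rot: [179.9, 0.0, 171.6]
force: [0.6, -0.6, -0.5]
grip_width: 0.097
grip_force: 25.0
t 7.47 p [0.4381 0.2312 0.1032] rpy [179.9   0.  171.6] F [ 0.6 -0.6 -0.5] g 9.0 25.0 q [-33.  23.   1. 119.  -1.  38.  51.]
t 7.58 p [0.4396 0.2318 0.104 ] rpy [179.8   0.2 171.6] F [ 0.8  0.2 -0.5] g 9.2 25.0 q [-33.  23.   1. 119.  -1.  38.  51.]
shift units [-0.572 -1.106  0.138]
toolaxes
 [[-0.989  0.147  0.004]
 [ 0.147  0.989  0.003]
 [-0.004  0.003 -1.   ]]
turn units [1.000e-02 1.000e-03 2.719e+00]
```

View pics/c2.png

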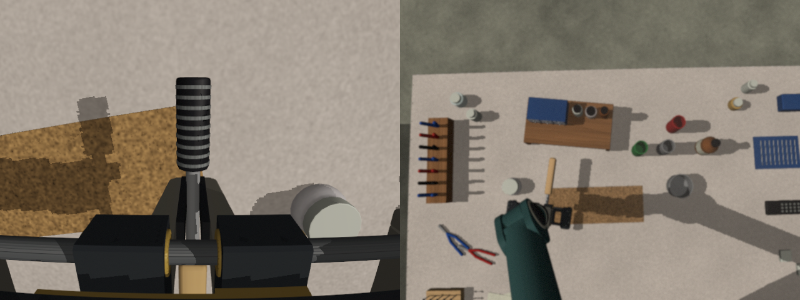

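```bash

python3 -m handwheel '[[[-0.2,-0.35,0,0,0,0.3],[-0.4,-0.7,0,0,0,0.6],[-0.57,-1.0,0,0,0,0.9]]]' >/dev/null
python3 -m handwheel '[[[0,0,0,0,0,0.3],[0,0,0,0,0,0.6],[0,0,0,0,0,0.9]]]' >/dev/null
python3 -m handwheel '[[[0,0,0,0,0,0.3],[0,0,0,0,0,0.6],[0,0,0,0,0,0.9],[0,0,0,0,0,0.9]]]' >/dev/null
python3 -c "
from h import *
plan([.48,.114,.0225]); turn(down(0))"
```

```text
t 8.82 p [0.4803 0.1232 0.101 ] rpy [-1.80e+02  1.00e-01  9.06e+01] F [ 0.5  0.2 -1.8] g 9.1 25.0 q [-37.  24.  22. 120. -14.  39.  -4.]
shift units [-0.091 -0.004  0.785]
toolaxes
 [[-0.011  1.    -0.   ]
 [ 1.     0.011 -0.001]
 [-0.001 -0.    -1.   ]]
turn units [-0.001  0.002  0.02 ]
```

```bash

python3 -m handwheel '[[[-0.05,0,0.2,0,0,0],[-0.09,0,0.4,0,0,0],[-0.09,0,0.6,0,0,0],[-0.09,0,0.7,0,0,0],[-0.09,0,0.77,0,0,0],[-0.09,0,0.78,0,0,0],[-0.09,0,0.78,0,0,0]]]' 
python3 -m handwheel '[[[0,0,0,0,0,0],[0,0,0,0,0,0],[0,0,0,0,0,0],[0,0,0,0,0,0],[0,0,-0.3,0,0,0],[0,0,-0.6,0,0,0],[0,0,-0.9,0,0,0]]]' 55
python3 -m handwheel '[[[-0.3,0,0,0,0,0],[-0.6,0,0,0,0,0],[-0.9,0,0,0,0.3,0],[-1,0,0,0,0.6,0],[-1,0,0,0,0.75,0]]]'
python3 -m handwheel '[[[0,0,0,0,0.3,0],[0,0,0,0,0.6,0],[0,0,0,0,0.75,0],[0,0,0,0,0.75,0]]]'
python3 - <<'E'
from h import *
st(); ci=cam("wrist"); im=viewer.capture("wrist"); S=viewer.capture("side"); T=viewer.capture("top"); cv2.imwrite("pics/c3.png",np.vstack([np.hstack([cv2.resize(im,(400,300)),cv2.resize(T,(400,300))]),np.hstack([S[150:450,150:550],T[200:500,150:550][:280].repeat(1,0) if 0 else cv2.resize(T[230:380,180:400],(400,300))])])[:,:,::-1])
E
```

```text
time: 9.7
ee_pos: [0.4807, 0.1145, 0.024]
eef_rot: [180.0, -0.0, 90.5]
force: [-1.0, 0.3, -0.3]
grip_width: 0.1
grip_force: 25.0
time: 10.58
ee_pos: [0.4802, 0.1143, 0.1144]
eef_rot: [-180.0, 0.0, 90.5]
force: [0.6, 0.3, 0.4]
grip_width: 0.595
grip_force: 0.0
time: 11.2
ee_pos: [0.4817, 0.0108, 0.1138]
eef_rot: [179.9, -22.6, 90.2]
force: [-0.3, 0.3, 0.3]
grip_width: 0.598
grip_force: 0.0
time: 11.7
ee_pos: [0.4809, 0.0128, 0.1124]
eef_rot: [-179.8, -45.0, 90.2]
force: [-0.1, -0.5, -0.8]
grip_width: 0.598
grip_force: 0.0
t 11.7 p [0.4809 0.0128 0.1124] rpy [-179.8  -45.    90.2] F [-0.1 -0.5 -0.8] g 55.1 0.0 q [ 14.  33.   7. 117. -53.  64.  60.]
```

View pics/c3.png

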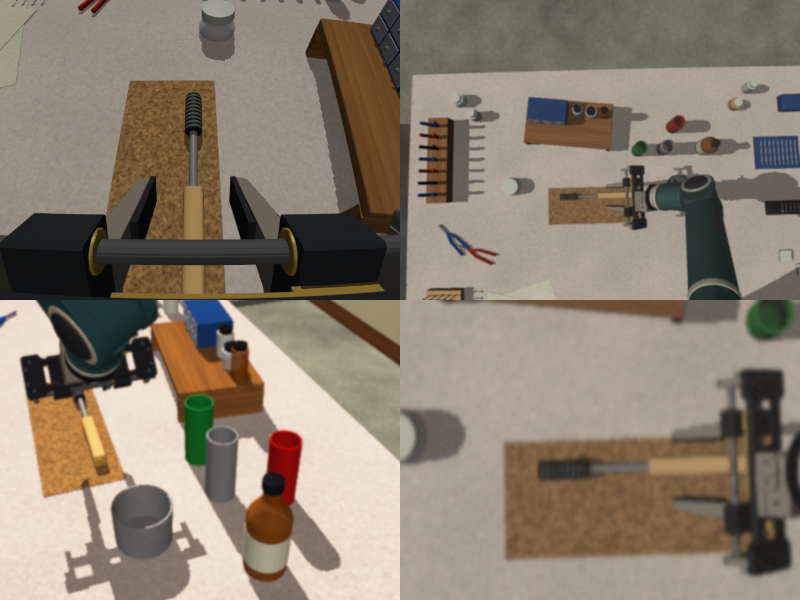

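The composite shows the brush flat on the mat along y. The tilted gripper straddles it, with the tip at wrist px ≈(309,147) and the handle start at ≈(309,298).

```bash
python3 - <<'E'
from h import *
ci=cam("wrist"); print(onplane(ci,[[309,149],[309,297]],.013))
print("tub etc ok"); print("handle end side",onplane(cam("side"),[[150+103,150+170/1.0-0+0]],.013))
o=nets.outline_of("wrist","brush")[0]; v,u=np.nonzero(o["region"]); P=onplane(ci,np.c_[u,v],.013)[:,:2]; s=P[:,1]
print(o["score"],P.min(0),P.max(0), [np.round(P[abs(s-y)<.006][:,0].mean(),4) for y in (.03,.05,.1,.15,.18)])
plan([.4815,-.005,.027])
E
```

```text
[[0.47915873 0.20460576 0.013     ]
 [0.48058566 0.06470476 0.013     ]]
tub etc ok
handle end side [[ 0.48083262 -0.08403152  0.013     ]]
0.61 [ 0.46767119 -0.04422737] [0.4937159  0.20700208] [np.float64(0.4813), np.float64(0.4805), np.float64(0.4805), np.float64(0.4801), np.float64(0.4801)]
t 11.9 p [0.4814 0.0153 0.1141] rpy [179.9 -45.   90.7] F [-0.9  0.  -0.1] g 54.9 0.0 q [ 14.  33.   7. 117. -53.  64.  60.]
shift units [-0.759 -0.002  0.473]
toolaxes
 [[-0.008  1.    -0.007]
 [ 0.708  0.011  0.706]
 [ 0.707  0.001 -0.708]]
```

```bash

python3 -m handwheel '[[[-0.22,0,0.09,0,0,0],[-0.44,0,0.19,0,0,0],[-0.65,0,0.28,0,0,0],[-0.78,0,0.33,0,0,0],[-0.86,0,0.37,0,0,0],[-0.86,0,0.37,0,0,0]]]' 
python3 -m handwheel '[[[0,0,0,0,0,0],[0,0,0,0,0,0],[0,0,0,0,0,0],[0,0,0,0,0,0],[0,0,0,0,0,0],[0,0,0,0,0,0]]]' 0 40
python3 -c "
from h import *
plan([.482,-.02,.12])"
```

```text
time: 12.65
ee_pos: [0.4816, -0.02, 0.0266]
eef_rot: [-180.0, -45.0, 90.5]
force: [0.3, 0.1, -0.7]
grip_width: 0.6
grip_force: 0.0
time: 13.4
ee_pos: [0.4817, -0.0202, 0.0269]
eef_rot: [180.0, -45.0, 90.5]
force: [0.6, -0.6, 2.0]
grip_width: 0.236
grip_force: 40.0
t 13.4 p [ 0.4817 -0.0202  0.0269] rpy [180.  -45.   90.5] F [ 0.6 -0.6  2. ] g 21.7 40.0 q [ 17.  44.   7. 114. -55.  60.  68.]
shift units [ 0.66   0.003 -0.657]
toolaxes
 [[-0.006  1.    -0.006]
 [ 0.707  0.009  0.707]
 [ 0.707  0.    -0.707]]
```

```bash

python3 -m handwheel '[[[0.1,0,-0.1,0,0,0],[0.25,0,-0.25,0,0,0],[0.48,0,-0.48,0,0,0],[0.71,0,-0.71,0,0,0]]]' 
python3 -m handwheel '[[[0.23,0,-0.23,0,-0.2,0],[0.48,0,-0.48,0,-0.45,0],[0.6,0,-0.6,0,-0.7,0],[0.71,0,-0.71,0,-0.9,0]]]' 
python3 -m handwheel '[[[0.1,0,-0.3,0,-0.25,0],[0.2,0,-0.6,0,-0.5,0],[0.26,0,-0.8,0,-0.7,0],[0.31,0,-0.95,0,-0.9,0]]]' 
python3 -m handwheel '[[[-0.02,0,-0.15,0,-0.25,0],[-0.04,0,-0.25,0,-0.5,0],[-0.06,0,-0.4,0,-0.7,0],[-0.06,0,-0.4,0,-0.9,0]]]' 
python3 -m handwheel '[[[0,0,0,0,-0.15,0],[0,0,0,0,-0.3,0],[0,0,0,0,-0.3,0]]]' 
python3 -c "
from h import *
plan([.642,-.168,.375])
viewer.capture('top');cv2.imwrite('pics/s4.png',viewer.capture('side')[:,:,::-1])"
```

```text
time: 13.9
ee_pos: [0.4813, -0.0203, 0.1284]
eef_rot: [-180.0, -45.0, 90.5]
force: [0.3, 0.3, -0.7]
grip_width: 0.235
grip_force: 40.0
time: 14.4
ee_pos: [0.4815, -0.02, 0.2296]
eef_rot: [179.8, -17.8, 90.6]
force: [0.1, 0.4, -1.0]
grip_width: 0.236
grip_force: 40.0
time: 14.9
ee_pos: [0.4813, -0.0202, 0.3294]
eef_rot: [179.8, 9.2, 90.4]
force: [0.6, 0.1, -0.3]
grip_width: 0.23
grip_force: 40.0
time: 15.4
ee_pos: [0.4817, -0.0196, 0.3696]
eef_rot: [179.7, 36.1, 90.3]
force: [-0.5, -0.8, -0.9]
grip_width: 0.232
grip_force: 40.0
time: 15.78
ee_pos: [0.481, -0.019, 0.3672]
eef_rot: [-179.9, 45.0, 90.7]
force: [-0.1, 0.2, -1.6]
grip_width: 0.235
grip_force: 40.0
t 15.78 p [ 0.481  -0.019   0.3672] rpy [-179.9   45.    90.7] F [-0.1  0.2 -1.6] g 21.7 40.0 q [-33.  11.   7. 108.  39.  85. -37.]
shift units [-1.122  1.594  1.009]
toolaxes
 [[-0.008  1.     0.007]
 [ 0.707  0.011 -0.707]
 [-0.707 -0.001 -0.707]]
```

View pics/s4.png

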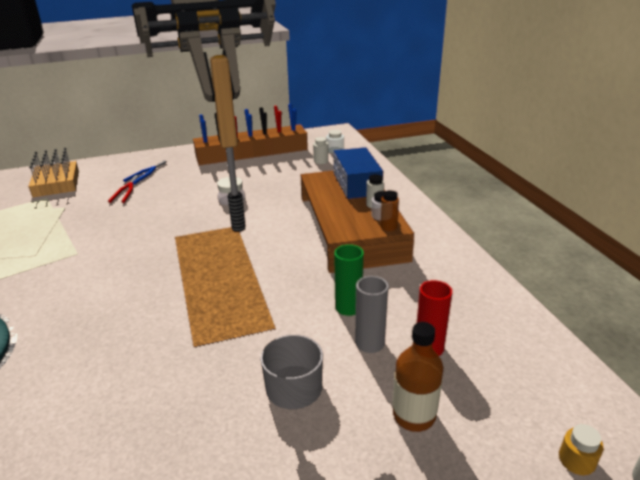

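The side view shows the brush hanging about vertical: butt near (219,57), handle/stem joint near (231,146), tip near (238,229). I'll check it against the model.

```bash
python3 - <<'E'
from h import *
s=st(); S=cam("side")
c=s["ee_pos"]+.017*Ro.from_euler("xyz",s["eef_rot"],degrees=True).as_matrix()[:,2]; print("contact",c)
for d in (.050,-.07,-.145,-.205): print(d,proj(S,c+[0,0,d]).round(1))
im=viewer.capture("side"); g=im.astype(int)
for r in (70,90,110,135,155,170,185,200,210,220,226,230,233):
    print(r,[int(x) for x in g[r,205:255].sum(1)][::2])
for cn in ("side","top"):
    if cn=="top": viewer.capture("top")
    for d in nets.outline_of(cn,"brush")[:2]:
        m=d["region"]; v,u=np.nonzero(m); print(cn,d["score"],(d["rect"]*PX).round(1),[(r,round(u[v==r].mean(),1),(v==r).sum()) for r in range(v.min(),v.max()+1,12)])
E
```

```text
t 15.88 p [ 0.4814 -0.0201  0.3682] rpy [179.9  44.9  90.4] F [ 0.  -0.4 -1.4] g 21.1 40.0 q [-33.  11.   7. 108.  39.  85. -37.]
contact [ 0.48150798 -0.03207213  0.35614696]
0.05 [[218.6  57.9]]
-0.07 [[228.8 146.1]]
-0.145 [[234.4 194.2]]
-0.205 [[238.6 229.3]]
70 [214, 142, 144, 241, 249, 265, 259, 261, 258, 252, 251, 236, 192, 215, 224, 223, 244, 354, 392, 396, 396, 396, 395, 394, 396]
90 [221, 225, 222, 158, 95, 215, 268, 260, 261, 262, 257, 259, 241, 173, 100, 193, 208, 208, 354, 390, 394, 398, 392, 390, 391]
110 [368, 371, 372, 373, 375, 340, 237, 269, 259, 259, 263, 267, 264, 252, 261, 365, 383, 380, 375, 346, 227, 213, 342, 376, 376]
135 [141, 294, 365, 363, 354, 337, 225, 147, 242, 265, 258, 259, 272, 271, 264, 223, 196, 275, 276, 277, 273, 254, 160, 150, 242]
155 [173, 171, 170, 171, 171, 171, 172, 172, 169, 170, 171, 209, 238, 222, 181, 170, 164, 163, 162, 160, 162, 161, 164, 163, 162]
170 [302, 301, 308, 309, 306, 310, 347, 358, 363, 394, 455, 351, 243, 237, 222, 366, 571, 603, 600, 476, 319, 409, 586, 614, 617]
185 [609, 615, 621, 619, 618, 614, 525, 568, 640, 655, 658
[... 886 characters left out ...]
p.float64(219.5), np.int64(8)), (67, np.float64(219.5), np.int64(18)), (79, np.float64(221.0), np.int64(19)), (91, np.float64(223.0), np.int64(17)), (103, np.float64(223.5), np.int64(18)), (115, np.float64(226.0), np.int64(17)), (127, np.float64(226.5), np.int64(18)), (139, np.float64(228.0), np.int64(17)), (151, np.float64(229.5), np.int64(8)), (163, np.float64(231.0), np.int64(7)), (175, np.float64(232.0), np.int64(7)), (187, np.float64(234.0), np.int64(7)), (199, np.float64(235.0), np.int64(15)), (211, np.float64(237.0), np.int64(15)), (223, np.float64(238.5), np.int64(14))]
top 0.52 [362.6 311.1 386.9 332.7] [(314, np.float64(377.0), np.int64(11)), (326, np.float64(377.0), np.int64(19))]
```

```bash

python3 -m handwheel '[[[-0.1,0.15,0.1,0,0,0],[-0.25,0.4,0.25,0,0,0],[-0.4,0.6,0.4,0,0,0],[-0.525,0.8,0.525,0,0,0]]]' 
python3 -m handwheel '[[[-0.15,0.2,0.15,0,0,0],[-0.3,0.45,0.3,0,0,0],[-0.42,0.65,0.42,0,0,0],[-0.5,0.75,0.5,0,0,0],[-0.525,0.8,0.525,0,0,0],[-0.525,0.8,0.525,0,0,0],[-0.525,0.8,0.525,0,0,0]]]' 
cat > look.py <<'E'
from h import *
import sys
s=st(); R=Ro.from_euler("xyz",s["eef_rot"],degrees=True); c=s["ee_pos"]+R.apply([0,0,.017]); print("contact",c.round(4))
out=[]
for n in ("side","top","wrist"):
    ci=cam(n); im=viewer.capture(n); 
    b=nets.find_in(n,"beaker"); print(n,[(round(d["score"],2),(d["rect"]*PX).round(1).tolist()) for d in b[:4]])
    u,v=proj(ci,c+[0,0,-.24])[0]; print(n,"tip px",proj(ci,c+[0,0,-.205]).round(1),"rim c",proj(ci,[.642,-.18,.11]).round(1))
    u=int(np.clip(u,100,540)); v=int(np.clip(v,75,405)); out.append(im if n=="wrist" else im[v-75:v+75,u-100:u+100])
out=[cv2.resize(o,(400,300),interpolation=cv2.INTER_CUBIC) for o in out]
cv2.imwrite(f"pics/{sys.argv[1]}.png",np.vstack([np.hstack(out[:2]),np.hstack([out[2],out[2]*0])])[:,:,::-1])
E
python3 look.py l5
```

```text
time: 16.58
ee_pos: [0.5633, -0.0959, 0.3681]
eef_rot: [180.0, 45.0, 90.4]
force: [0.7, -0.8, -1.6]
grip_width: 0.235
grip_force: 40.0
time: 17.45
ee_pos: [0.6427, -0.166, 0.3678]
eef_rot: [-180.0, 45.0, 90.6]
force: [-0.1, 0.9, -0.4]
grip_width: 0.23
grip_force: 40.0
t 17.45 p [ 0.6427 -0.166   0.3678] rpy [-180.    45.    90.6] F [-0.1  0.9 -0.4] g 21.2 40.0 q [-19.  24.  15.  91.  41.  75. -19.]
contact [ 0.6429 -0.178   0.3558]
side [(0.75, [414.5, 278.6, 452.0, 357.2]), (0.72, [355.5, 276.5, 388.4, 354.3]), (0.65, [335.7, 244.5, 366.6, 315.9])]
side tip px [[373.7 260.7]] rim c [[372.7 285.3]]
top [(0.73, [370.1, 232.8, 395.0, 250.8]), (0.54, [469.1, 218.8, 514.3, 250.8]), (0.52, [416.2, 237.2, 441.4, 249.5]), (0.41, [433.2, 187.8, 457.0, 212.2])]
top tip px [[433.8 230.1]] rim c [[430.5 232.8]]
wrist [(0.9, [363.6, 2.6, 424.0, 74.4]), (0.82, [279.9, 0.0, 335.6, 30.5])]
wrist tip px [[309.   38.8]] rim c [[307.9  11.4]]
```

View pics/l5.png

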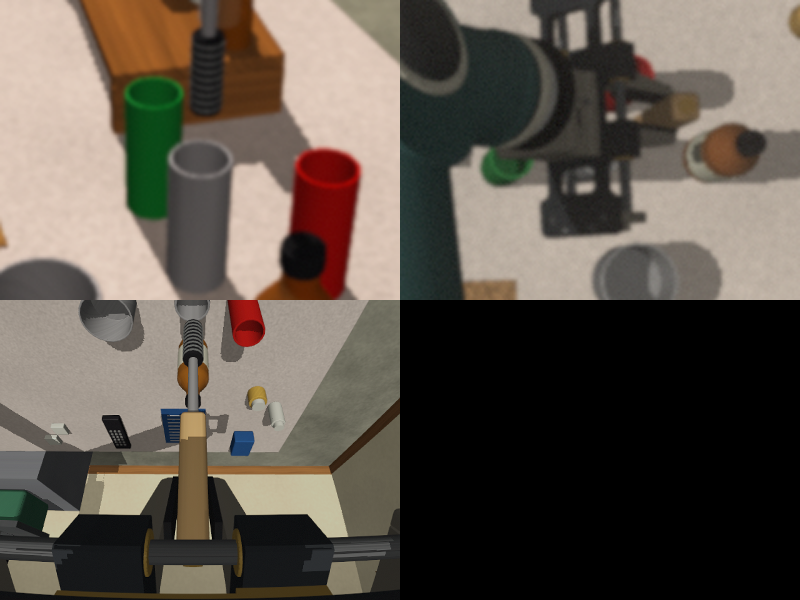

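```bash
python3 - <<'E'
from h import *
S,W=cam("side"),cam("wrist")
for d in nets.outline_of("side","beaker"):
    print((d["rect"]*PX).round(1))
b=np.array([355.3,276.5,388.4,354.3])
print(fitcyl([(S,b)],.023,.11,[.642,-.18]))
im=viewer.capture("side"); g=im.astype(int).sum(2)
for r in (276,280,284,288,300,320,340): print(r,g[r,350:395].tolist())
f=lambda x,y:[bbox(proj(S,cyl(x,y,.023,.0,.11))).round(1)]
print(f(.642,-.18),f(.642,-.185),f(.647,-.18))
a=np.linspace(0,6.283,50)
for x,y in ((.642,-.18),): print(bbox(proj(S,[[x+.023*np.cos(t),y+.023*np.sin(t),.11] for t in a])))
E
```

```text
[354.1 274.3 387.8 352.5]
[334.2 243.4 368.1 315.3]
[413.3 279.6 452.7 357.9]
[299.4 143.7 418.  273.4]
(array([ 0.64118085, -0.18118773]), array([-0.31854923, -0.09656893,  0.29202969,  0.05886898]))
276 [108, 107, 106, 108, 105, 103, 102, 101, 97, 104, 115, 149, 203, 274, 322, 336, 334, 330, 327, 324, 321, 318, 317, 319, 326, 332, 337, 340, 336, 332, 326, 318, 310, 307, 300, 304, 302, 302, 302, 303, 302, 304, 303, 305, 306]
280 [109, 107, 106, 107, 106, 110, 143, 202, 266, 290, 286, 261, 232, 222, 222, 223, 230, 236, 239, 240, 243, 240, 239, 236, 237, 235, 234, 231, 230, 228, 231, 250, 294, 344, 373, 366, 335, 311, 300, 297, 298, 299, 299, 299, 299]
284 [108, 107, 109, 108, 127, 194, 317, 379, 324, 225, 189, 197, 210, 215, 221, 225, 231, 233, 237, 240, 238, 240, 240, 240, 237, 237, 234, 230, 225, 217, 208, 203, 197, 193, 204, 268, 356, 387, 348, 311, 299, 294, 296, 296, 293]
288 [110, 109, 105, 107, 118, 162, 243, 327, 365, 335, 275, 234, 216, 216, 219, 226, 231, 235, 239, 239, 239, 238, 237, 238, 237, 235, 230, 230, 222, 215, 210, 201, 198, 201, 228, 294, 351, 353, 341, 367, 418, 
[... 177 characters left out ...]
4, 228, 221, 217, 211, 210, 259, 390, 522, 588, 604, 606, 605, 603, 606]
320 [309, 312, 311, 308, 287, 244, 196, 180, 185, 190, 197, 205, 213, 222, 227, 228, 232, 232, 235, 237, 236, 238, 239, 238, 241, 241, 240, 241, 234, 230, 224, 217, 213, 207, 211, 274, 421, 547, 593, 598, 598, 598, 595, 594, 595]
340 [601, 576, 516, 405, 296, 218, 183, 183, 191, 199, 204, 215, 222, 227, 231, 234, 235, 240, 239, 239, 241, 241, 241, 242, 241, 239, 236, 231, 227, 216, 217, 211, 205, 214, 295, 441, 553, 595, 597, 591, 590, 593, 599, 603, 605]
[array([355.2, 275.8, 388.9, 353.7])] [array([356.4, 277.8, 390.3, 356. ])] [array([358.3, 275.2, 392.1, 352.9])]
[356.40140423 275.76600529 389.01158195 295.42777102]
```

```bash

python3 -m handwheel '[[[-0.018,-0.015,0.018,0,0,0],[0.04,-0.015,0.08,0,0,0],[0.12,-0.015,0.16,0,0,0],[0.21,-0.015,0.25,0,0,0],[0.3,-0.015,0.33,0,0,0],[0.39,-0.015,0.42,0,0,0],[0.48,-0.015,0.51,0,0,0],[0.55,-0.015,0.59,0,0,0],[0.6,-0.015,0.64,0,0,0],[0.6,-0.015,0.64,0,0,0]]]' 
python3 look.py l6
```

```text
time: 19.1
ee_pos: [0.6412, -0.1697, 0.2796]
eef_rot: [-179.9, 45.0, 90.6]
force: [0.0, 0.4, -0.8]
grip_width: 0.232
grip_force: 40.0
t 19.1 p [ 0.6412 -0.1697  0.2796] rpy [-179.9   45.    90.6] F [ 0.   0.4 -0.8] g 21.4 40.0 q [-18.  29.  15.  96.  42.  67. -25.]
contact [ 0.6413 -0.1817  0.2676]
side [(0.8, [415.4, 277.9, 451.7, 358.5]), (0.8, [336.3, 244.4, 366.7, 315.3]), (0.58, [356.0, 275.3, 387.7, 354.1])]
side tip px [[371.6 312.1]] rim c [[372.7 285.3]]
top [(0.81, [436.6, 184.7, 456.7, 206.7])]
top tip px [[426.6 235.6]] rim c [[430.5 232.8]]
wrist [(0.82, [275.3, 2.2, 342.9, 96.2])]
wrist tip px [[308.2  38.4]] rim c [[309.2  77.5]]
```

View pics/l6.png

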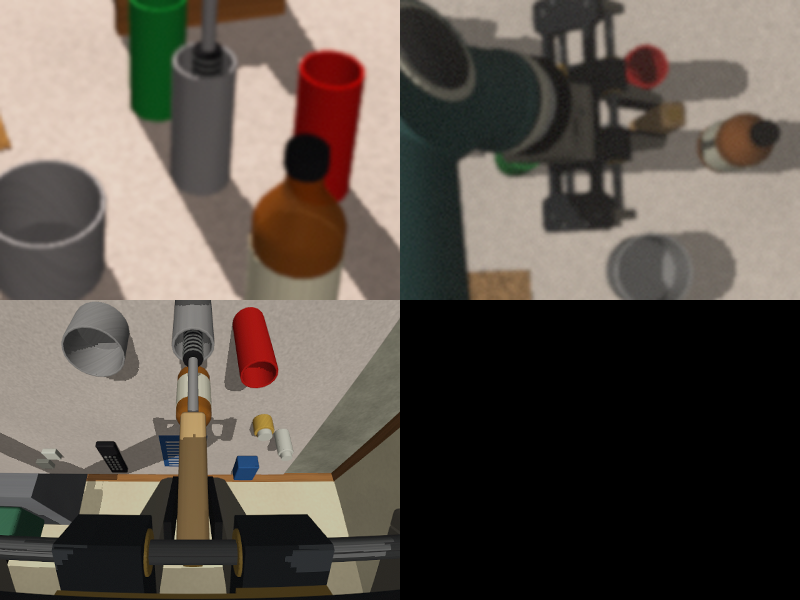

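The brush is centred in the steel beaker in both the side and wrist views. I'll continue down and feel for the bottom.

```bash

python3 -m handwheel '[[[0.08,0,0.08,0,0,0],[0.16,0,0.16,0,0,0],[0.24,0,0.24,0,0,0],[0.31,0,0.31,0,0,0],[0.36,0,0.36,0,0,0],[0.36,0,0.36,0,0,0]]]' 
python3 -m handwheel '[[[0.007,0,0.007,0,0,0],[0.014,0,0.014,0,0,0],[0.021,0,0.021,0,0,0],[0.028,0,0.028,0,0,0],[0.028,0,0.028,0,0,0]]]' 
python3 -m handwheel '[[[0.007,0,0.007,0,0,0],[0.014,0,0.014,0,0,0],[0.014,0,0.014,0,0,0]]]' 
```

```text
time: 20.15
ee_pos: [0.6412, -0.1697, 0.2285]
eef_rot: [-179.9, 45.0, 90.6]
force: [1.0, -0.6, -1.1]
grip_width: 0.239
grip_force: 40.0
time: 20.78
ee_pos: [0.6414, -0.1697, 0.2252]
eef_rot: [-180.0, 45.0, 90.5]
force: [0.1, -0.5, -1.0]
grip_width: 0.235
grip_force: 40.0
time: 21.15
ee_pos: [0.6414, -0.1697, 0.2232]
eef_rot: [-180.0, 45.0, 90.5]
force: [-0.4, 0.7, -0.6]
grip_width: 0.24
grip_force: 40.0
```

```bash

python3 -m handwheel '[[[0.007,0,0.007,0,0,0],[0.014,0,0.014,0,0,0],[0.014,0,0.014,0,0,0]]]' | grep -E "pos|force"
python3 -m handwheel '[[[0.007,0,0.007,0,0,0],[0.007,0,0.007,0,0,0]]]' | grep -E "pos|force"
```

```text
ee_pos: [0.6414, -0.1697, 0.2212]
force: [-0.3, 0.1, 0.9]
grip_force: 40.0
ee_pos: [0.6414, -0.1697, 0.2202]
force: [0.2, 0.7, -0.9]
grip_force: 40.0
```

```bash

for i in 1; do python3 -m handwheel '[[[0.007,0,0.007,0,0,0],[0.007,0,0.007,0,0,0]]]' | grep -E "pos|force:"; done
python3 -m handwheel '[[[0.007,0,0.007,0,0,0],[0.007,0,0.007,0,0,0]]]' | grep -E "pos|force:"
```

```text
ee_pos: [0.6414, -0.1697, 0.2192]
force: [0.2, 0.2, 0.2]
grip_force: 40.0
ee_pos: [0.6416, -0.1699, 0.2189]
force: [-0.2, 0.1, 3.7]
grip_force: 40.0
```

Touched the bottom, with +3.7 N at z 0.2189. Now up 76 mm, then stroke two.

```bash

python3 -m handwheel '[[[-0.06,0,-0.06,0,0,0],[-0.14,0,-0.14,0,0,0],[-0.23,0,-0.23,0,0,0],[-0.32,0,-0.32,0,0,0],[-0.41,0,-0.41,0,0,0],[-0.49,0,-0.49,0,0,0],[-0.54,0,-0.54,0,0,0],[-0.54,0,-0.54,0,0,0],[-0.54,0,-0.54,0,0,0]]]' | grep -E "pos|force:"
python3 look.py l7
```

```text
ee_pos: [0.6412, -0.1696, 0.2942]
force: [-0.3, 0.6, -0.3]
grip_force: 40.0
t 23.4 p [ 0.6412 -0.1696  0.2942] rpy [-179.9   45.    90.6] F [-0.3  0.6 -0.3] g 21.4 40.0 q [-18.  28.  15.  95.  42.  68. -24.]
contact [ 0.6413 -0.1817  0.2822]
side [(0.83, [357.6, 277.9, 385.4, 353.2]), (0.67, [334.3, 244.9, 368.6, 317.8]), (0.59, [416.6, 277.3, 452.0, 358.0])]
side tip px [[371.9 304.3]] rim c [[372.7 285.3]]
top [(0.62, [436.6, 187.8, 457.8, 205.7]), (0.48, [369.9, 241.0, 392.5, 249.9])]
top tip px [[428.  234.9]] rim c [[430.5 232.8]]
wrist [(0.78, [370.8, 3.5, 442.6, 127.4])]
wrist tip px [[309.3  39.2]] rim c [[310.3  64.9]]
```

View pics/l7.png

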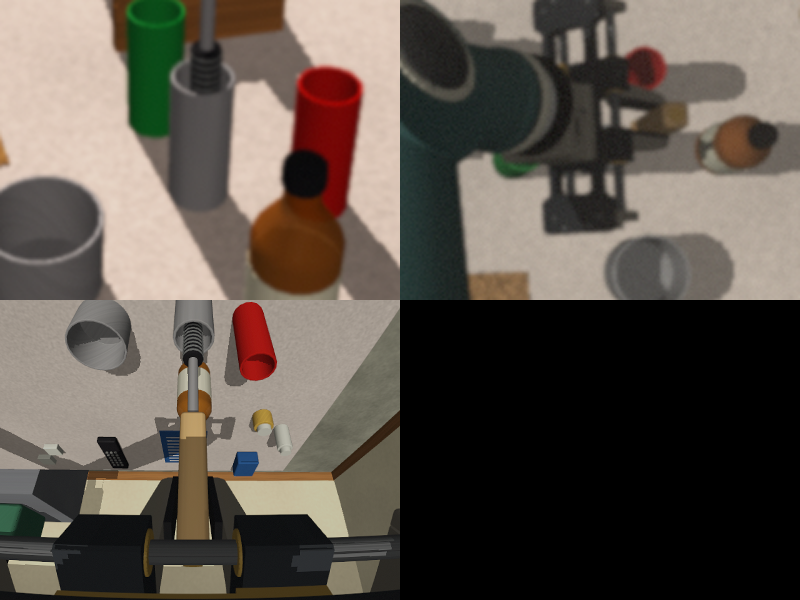

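The brush is half out and the beaker hasn't moved. I'll do strokes two and three the same way.

```bash

python3 -m handwheel '[[[0.06,0,0.06,0,0,0],[0.14,0,0.14,0,0,0],[0.23,0,0.23,0,0,0],[0.32,0,0.32,0,0,0],[0.41,0,0.41,0,0,0],[0.48,0,0.48,0,0,0],[0.51,0,0.51,0,0,0],[0.522,0,0.522,0,0,0],[0.529,0,0.529,0,0,0],[0.529,0,0.529,0,0,0]]]' | grep -E "pos|force:"
python3 -m handwheel '[[[0.005,0,0.005,0,0,0],[0.01,0,0.01,0,0,0],[0.01,0,0.01,0,0,0]]]' | grep -E "pos|force:"
```

```text
ee_pos: [0.6415, -0.1697, 0.2202]
force: [0.1, -0.2, -0.7]
grip_force: 40.0
ee_pos: [0.6416, -0.1698, 0.2189]
force: [0.1, 0.4, 2.1]
grip_force: 40.0
```

```bash

python3 -m handwheel '[[[0.004,0,0.004,0,0,0],[0.004,0,0.004,0,0,0]]]' | grep -E "pos|force:"
python3 -m handwheel '[[[-0.06,0,-0.06,0,0,0],[-0.14,0,-0.14,0,0,0],[-0.23,0,-0.23,0,0,0],[-0.32,0,-0.32,0,0,0],[-0.41,0,-0.41,0,0,0],[-0.49,0,-0.49,0,0,0],[-0.54,0,-0.54,0,0,0],[-0.54,0,-0.54,0,0,0],[-0.54,0,-0.54,0,0,0]]]' | grep -E "pos|force:"
python3 -m handwheel '[[[0.06,0,0.06,0,0,0],[0.14,0,0.14,0,0,0],[0.23,0,0.23,0,0,0],[0.32,0,0.32,0,0,0],[0.41,0,0.41,0,0,0],[0.48,0,0.48,0,0,0],[0.51,0,0.51,0,0,0],[0.522,0,0.522,0,0,0],[0.529,0,0.529,0,0,0],[0.529,0,0.529,0,0,0]]]' | grep -E "pos|force:"
python3 -m handwheel '[[[0.005,0,0.005,0,0,0],[0.01,0,0.01,0,0,0],[0.01,0,0.01,0,0,0]]]' | grep -E "pos|force:"
```

```text
ee_pos: [0.6418, -0.17, 0.2189]
force: [-0.3, 0.7, 4.5]
grip_force: 40.0
ee_pos: [0.6412, -0.1696, 0.2938]
force: [-0.5, -0.9, -0.7]
grip_force: 40.0
ee_pos: [0.6416, -0.1697, 0.2198]
force: [-0.8, -0.1, 0.0]
grip_force: 40.0
ee_pos: [0.6418, -0.1699, 0.2189]
force: [-0.5, 0.7, 3.4]
grip_force: 40.0
```

Third touch felt at +3.4 N. Now withdrawing, and back to the mat.

```bash

python3 -m handwheel '[[[-0.06,0,-0.06,0,0,0],[-0.14,0,-0.14,0,0,0],[-0.23,0,-0.23,0,0,0],[-0.32,0,-0.32,0,0,0],[-0.41,0,-0.41,0,0,0],[-0.5,0,-0.5,0,0,0],[-0.59,0,-0.59,0,0,0],[-0.65,0,-0.65,0,0,0]]]' | grep -E "pos|force:"
python3 -m handwheel '[[[-0.12,0,-0.12,0,0,0],[-0.26,0,-0.26,0,0,0],[-0.37,0,-0.37,0,0,0],[-0.42,0,-0.42,0,0,0]]]' | grep -E "pos|force:"
python3 -m handwheel '[[[0.1,-0.15,-0.1,0,0,0],[0.25,-0.4,-0.25,0,0,0],[0.4,-0.66,-0.4,0,0,0],[0.53,-0.885,-0.53,0,0,0]]]' | grep -E "pos|force:"
python3 -m handwheel '[[[0.15,-0.22,-0.15,0,0,0],[0.3,-0.49,-0.3,0,0,0],[0.42,-0.7,-0.42,0,0,0],[0.5,-0.83,-0.5,0,0,0],[0.53,-0.885,-0.53,0,0,0],[0.53,-0.885,-0.53,0,0,0]]]' | grep -E "pos|force:"
python3 - <<'E'
from h import *
plan([.465,-.02,.37])
viewer.capture("side")
print([(round(d["score"],2),(d["rect"]*PX).round(1).tolist()) for d in nets.find_in("side","beaker")],[(round(d["score"],2),(d["rect"]*PX).round(1).tolist()) for d in nets.find_in("side","brush")])
E
```

```text
ee_pos: [0.6415, -0.1697, 0.311]
force: [0.3, 0.7, -1.3]
grip_force: 40.0
ee_pos: [0.6417, -0.1697, 0.371]
force: [-0.2, 0.5, -0.8]
grip_force: 40.0
ee_pos: [0.5502, -0.0937, 0.3685]
force: [0.2, 0.4, -1.2]
grip_force: 40.0
ee_pos: [0.4631, -0.0214, 0.3694]
force: [0.6, 0.7, -0.9]
grip_force: 40.0
t 31.07 p [ 0.4631 -0.0214  0.3694] rpy [180.   45.   90.5] F [ 0.6  0.7 -0.9] g 21.5 40.0 q [-34.   9.   7. 110.  39.  86. -38.]
shift units [ 0.005  0.019 -0.014]
toolaxes
 [[-0.006  1.     0.007]
 [ 0.707  0.009 -0.707]
 [-0.707  0.    -0.707]]
[(0.63, [353.7, 273.8, 388.7, 351.0]), (0.61, [335.5, 244.4, 368.3, 314.9]), (0.57, [416.1, 281.1, 451.2, 357.4])] [(0.65, [194.0, 55.7, 236.2, 235.0])]
```

```bash

python3 -m handwheel '[[[0,0,0,0,0.15,0],[0,0,0,0,0.4,0],[0,0,0,0,0.7,0],[0,0,0,0,0.95,0]]]' | grep -E "pos|force:"
python3 -m handwheel '[[[0,0,0,0,0.3,0],[0,0,0,0,0.6,0],[0,0,0,0,0.95,0]]]' | grep -E "pos|force:"
python3 -m handwheel '[[[0,0,0,0,0.3,0],[0,0,0,0,0.6,0],[0,0,0,0,0.9,0],[0,0,0,0,1,0]]]' | grep -E "pos|force:"
python3 -m handwheel '[[[0,0,0,0,0.1,0],[0,0,0,0,0.1,0]]]' | grep -E "pos|rot"
python3 -m handwheel '[[[-0.1,0,0.1,0,0,0],[-0.3,0,0.3,0,0,0],[-0.5,0,0.5,0,0,0],[-0.7,0,0.7,0,0,0]]]' | grep -E "pos|force:"
python3 -m handwheel '[[[-0.2,0,0.2,0,0,0],[-0.4,0,0.4,0,0,0],[-0.55,0,0.55,0,0,0],[-0.7,0,0.7,0,0,0]]]' | grep -E "pos|force:"
python3 -c "
from h import *
plan([.463,-.02,.028]); turn(Ro.from_euler('xyz',[180,-45,90.5],degrees=True))"
```

```text
ee_pos: [0.4635, -0.0223, 0.37]
force: [-0.3, -1.0, 0.4]
grip_force: 40.0
ee_pos: [0.4635, -0.0219, 0.3702]
force: [0.3, -0.3, -1.6]
grip_force: 40.0
ee_pos: [0.463, -0.0241, 0.3681]
force: [-1.2, 0.1, -0.7]
grip_force: 40.0
ee_pos: [0.463, -0.0229, 0.3683]
eef_rot: [-179.8, -44.9, 90.2]
ee_pos: [0.4629, -0.0209, 0.2691]
force: [-0.3, 0.7, -0.9]
grip_force: 40.0
ee_pos: [0.4629, -0.021, 0.1701]
force: [0.7, 0.6, -0.5]
grip_force: 40.0
t 33.85 p [ 0.4629 -0.021   0.1701] rpy [-180.   -44.9   90.6] F [ 0.7  0.6 -0.5] g 21.5 40.0 q [  3.  29.  26. 117. -53.  75.  62.]
shift units [-0.997  0.002  1.013]
toolaxes
 [[-0.007  1.    -0.007]
 [ 0.708  0.01   0.706]
 [ 0.706 -0.    -0.708]]
turn units [-0.002  0.002  0.002]
```

```bash

python3 -m handwheel '[[[-0.2,0,0.2,0,0,0],[-0.4,0,0.4,0,0,0],[-0.55,0,0.55,0,0,0],[-0.7,0,0.7,0,0,0]]]' | grep -E "pos|force:"
python3 -m handwheel '[[[-0.1,0,0.1,0,0,0],[-0.18,0,0.18,0,0,0],[-0.23,0,0.23,0,0,0],[-0.26,0,0.26,0,0,0],[-0.275,0,0.275,0,0,0],[-0.285,0,0.285,0,0,0],[-0.285,0,0.285,0,0,0]]]' | grep -E "pos|force:"
python3 look.py l8
```

```text
ee_pos: [0.4629, -0.021, 0.0711]
force: [-0.7, 0.5, -1.1]
grip_force: 40.0
ee_pos: [0.4632, -0.0214, 0.0322]
force: [0.6, -0.5, 0.4]
grip_force: 40.0
t 35.23 p [ 0.4632 -0.0214  0.0322] rpy [180.  -45.   90.5] F [ 0.6 -0.5  0.4] g 22.0 40.0 q [  7.  44.  21. 117. -61.  67.  75.]
contact [ 0.4631 -0.0094  0.0202]
side [(0.97, [354.3, 272.8, 388.5, 355.0]), (0.79, [334.8, 244.3, 368.4, 314.3]), (0.66, [415.3, 276.4, 452.5, 358.6]), (0.36, [230.6, 299.4, 243.5, 314.8])]
side tip px [[245.1 377.3]] rim c [[372.7 285.3]]
top [(0.92, [426.8, 186.2, 457.2, 212.2]), (0.64, [370.4, 227.0, 399.0, 251.2]), (0.61, [411.7, 217.8, 444.6, 248.8])]
top tip px [[344.3 315.6]] rim c [[430.5 232.8]]
wrist [(0.18, [282.5, 33.3, 335.4, 430.2])]
wrist tip px [[309.2 381.5]] rim c [[-25559.6 -19065.5]]
```

```bash
python3 - <<'E'
from h import *
im=viewer.capture("side"); w=viewer.capture("wrist")
cv2.imwrite("pics/c8.png",np.hstack([cv2.resize(im[180:380,140:340],(400,400),interpolation=2),cv2.resize(w,(400,300)).copy() if 0 else cv2.resize(w[:,80:560],(400,400))])[:,:,::-1])
E
```

```text
(no output)
```

View pics/c8.png

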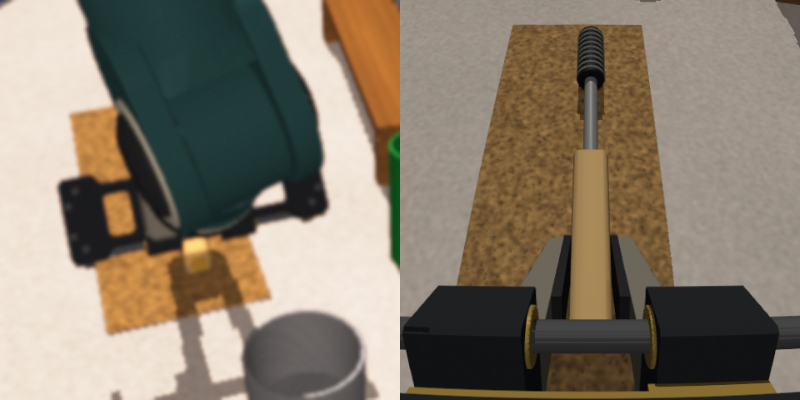

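The brush is over the mat, well inside its edges, about 5 mm up. I'll lower it until it touches, release and retreat.

```bash

python3 -m handwheel '[[[-0.01,0,0.01,0,0,0],[-0.02,0,0.02,0,0,0],[-0.03,0,0.03,0,0,0],[-0.03,0,0.03,0,0,0]]]' | grep -E "pos|force:"
python3 -m handwheel '[[[0,0,0,0,0,0],[0,0,0,0,0,0],[0,0,0,0,0,0],[0,0,0,0,0,0],[0,0,0,0,0,0]]]' 60 | grep -E "pos|force:|width"
python3 -m handwheel '[[[0.03,0,-0.06,0,0,0],[0.1,0,-0.2,0,0,0],[0.2,0,-0.4,0,0,0],[0.3,0,-0.6,0,0,0],[0.5,0,-0.9,0,0,0]]]'  | grep -E "pos|force:"
python3 -m handwheel '[[[0.2,0,-0.2,0,0,0],[0.4,0,-0.4,0,0,0],[0.6,0,-0.6,0,0,0],[0.6,0,-0.6,0,0,0]]]'  | grep -E "pos|force:"
python3 - <<'E'
from h import *
ci=cam("wrist"); w=viewer.capture("wrist"); s=viewer.capture("side"); t=viewer.capture("top")
cv2.imwrite("pics/c9.png",np.vstack([np.hstack([cv2.resize(w,(400,300)),cv2.resize(s[130:430,140:540],(400,300))]),np.hstack([cv2.resize(t[170:380,220:500],(400,300)),np.zeros((300,400,3),np.uint8)])])[:,:,::-1])
st()
for n in ("side","top"):
    for k in ("beaker","pot","bottle","tub","brush"): print(n,k,[(round(d["score"],2),(d["rect"]*PX).round(0).tolist()) for d in nets.find_in(n,k)[:3]])
E
```

```text
ee_pos: [0.463, -0.0213, 0.0277]
force: [-0.2, 0.5, 0.0]
grip_force: 40.0
ee_pos: [0.4631, -0.0214, 0.0279]
force: [-0.1, 0.1, 0.5]
grip_width: 0.651
grip_force: 0.0
ee_pos: [0.4631, -0.0503, 0.1285]
force: [-0.5, -0.3, 0.5]
grip_force: 0.0
ee_pos: [0.4642, -0.0506, 0.2146]
force: [-0.2, -0.2, -0.1]
grip_force: 0.0
t 38.02 p [ 0.463  -0.0497  0.2117] rpy [-180.   -45.    90.5] F [ 0.2 -0.  -0.6] g 60.1 0.0 q [  4.  26.  28. 114. -49.  80.  59.]
side beaker [(0.95, [356.0, 274.0, 387.0, 353.0]), (0.74, [415.0, 279.0, 451.0, 357.0]), (0.62, [335.0, 243.0, 369.0, 314.0])]
side pot [(0.7, [260.0, 336.0, 323.0, 410.0])]
side bottle [(0.95, [390.0, 322.0, 441.0, 428.0])]
side tub [(0.55, [221.0, 198.0, 243.0, 204.0])]
side brush [(0.84, [209.0, 229.0, 247.0, 318.0])]
top beaker [(0.93, [411.0, 222.0, 445.0, 251.0]), (0.66, [369.0, 224.0, 398.0, 251.0]), (0.62, [425.0, 184.0, 456.0, 215.0])]
top pot [(0.59, [440.0, 279.0, 468.0, 314.0])]
top bottle [(0.8, [473.0, 222.0, 514.0, 248.0])]
top tub [(0.92, [164.0, 284.0, 194.0, 314.0])]
top brush [(0.25, [410.0, 222.0, 444.0, 249.0])]
```

View pics/c9.png

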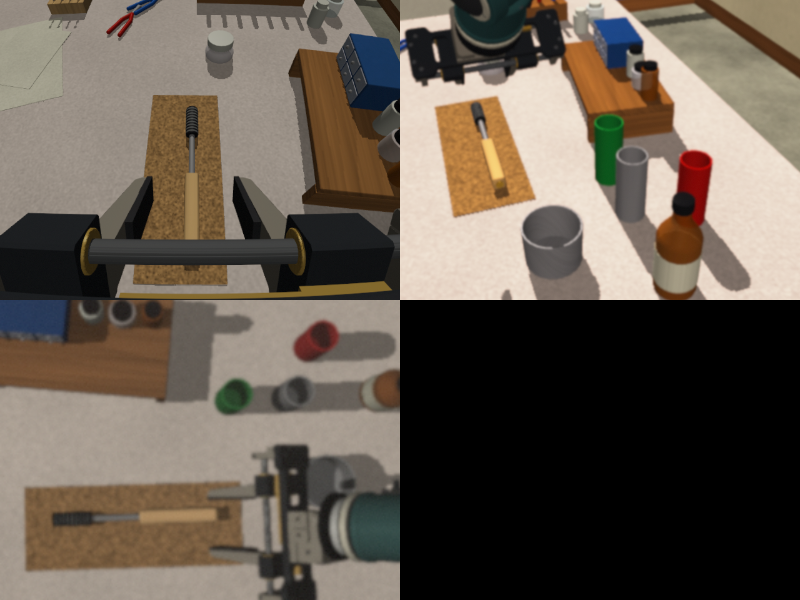

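The brush lies flat and wholly on the mat: in the wrist crop the bristles are at (192,120) and the butt at (190,265). The beaker is upright at the same pixels as before, the bystanders haven't moved, and the gripper is clear.

```bash
python3 -c "
from h import *
print(order.job_done())"
```

```text
the job is handed in; nothing more can be done
None
```

The brush was drawn out, the steel beaker was scrubbed with three full strokes that each touched the bottom, the brush now lies flat and whole on the cork mat, the beaker and bystanders look unmoved, and the job was handed in at about 38 s.

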